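# Show the stock mark to the camera in the mirror

### The arm

A 6-joint arm with a two-finger parallel gripper is mounted at the origin on the work surface. World frame = base frame: x ahead of the robot, y to its left, z up, the work surface at z = 0. Lengths are in mm, angles in rad, forces in N, time in s.
With the tool pointing down it reaches from about 300 to 775 mm from the base axis. Payload 14.6 kg.
Tool frame: the origin (TCP) lies on the centre line of the jaws, within the pads' length; the fingertips stand 19 mm ahead of it and the grasp point (between the pads) is the TCP (bot.tip_reach is the distance from the TCP to the fingertips, in mm); z points along the fingers, y is the line along which they close (so a half turn about z gives the same grasp; the last joint's range is limited). The gripper opens to 85 mm and grips with 20 to 120 N. Pads are 22 mm wide; open, the fingers measure 114 mm over their backs; the gripper's body (76 mm by 85 mm) begins 54 mm behind the grasp point. The pads swing forward as they close: fully open they stand 13 mm farther back than shut.
Start: joints at [-1.38, 0.3, 1.521, -0, 1.321, -0.067], TCP at [140.218, -531.816, 250.281] pointing down, gripper open.
Joint ranges: [-3.03, 3.03], [-0.79, 2.21], [0.23, 2.52], [-1.04, 4.18], [0, 3.07], [-2.55, 2.55]. Speed limits (rad/s): [2.22, 2.22, 2.57, 3.14, 3.14, 3.14].

### API

Orientations are given as a unit quaternion [w, x, y, z].
In Python, from rig import bot gives the robot as it stands. Calls block until the motion is done:
- bot.move_to(position, orientation): joint-space move of the TCP to a pose.
- bot.servo_line(position, attitude=None, speed=150, until_force=None): straight line of the TCP; attitude=None keeps the orientation; speed is the mean speed in mm/s. With until_force (N) it stops when the force on the tool has changed by that much, and returns True; else False.
- bot.move_joints(angles): joint-space move.
- bot.move_gripper(opening, grip_force=None): finger opening in mm; grip_force is the grip in N (None keeps the last); returns when the fingers have stopped.
- bot.dwell(seconds).
- bot.ik(position, orientation): joint angles nearest the present ones, or None.
- bot.read_state(): the state.
- bot.read_camera(name): name is "scene" or "top" or "wrist"; returns a dict with "image" (400x640x3 uint8, blue, green, red), "depth" (400x640 float32, mm along the optical axis (not along the pixel's ray), 0 where there is no reading), "fovy" (degrees; the focal length in pixels is half the picture's height over the tangent of half this angle, whatever the lens; pixels are square), "cx", "cy" (the principal point, pixels), "eye" and "attitude" of the camera in the world; the wrist camera has in their place "mount" (4x4, takes a point from camera to tool coordinates, whose origin is the TCP and whose axes are the flange's). Camera axes: x right, y down, z forward; pixel columns grow to the right and rows downward; lengths in mm; the calibration is good to about 2 mm. A picture is of the moment at which its call begins: read the wrist's pose just before it.
A pose or a line that the arm cannot do raises bot.MotionError and nothing moves.
- bot.finish_job(): hands the job in; it is judged then, once.
The state is a dict: "clock": time; "joint_positions": joint angles; "qvel": joint speeds; "effort": joint torques, N m; "ee_pos": TCP position; "tool_rot": TCP orientation; "ft_force": force on the tool from outside, world axes, zero at the start; "moment": the same for the moment, N m; "grip_width": finger opening in mm; "grip_force": force on a finger pad.
Only numpy, scipy, OpenCV 4.12 (cv2) and the standard library are available. Lean on these libraries where they do the work, as an engineer would, in place of code of your own. Each camera call takes 0.05 s, during which the arm holds its last target. There are 200 camera calls.

### The job

The sample tile stands in its wooden holder with its ring-shaped stock mark turned away from the mirror: lift it out, turn it round and stand it fully back in the slot, so that the mark faces the mirror. Then take the sprung mirror by the tab on its top, swing it until the stand's camera sees the mark in the middle of the mirror, and finish still holding the mirror steady at that angle, for it springs back if let go. Leave the bottles, the tin and the carton where they are.

Things in the scene. Friction and masses are not known exactly. Their poses are not given: they have to be found in the camera images.
- tile_center (a point): centre of the loose white sample tile: upright plate 8 mm thick (its x), 70 wide (y), 110 high (z, up), about 75 g. Its +x face has the stock mark (black ring, 38 mm, round a dot), its -x face six nail-shaped swatches. Starts fully down in the slot, mark away from the mirror, top edge 140 mm above the table: can be pinched across its thickness from above.
- mark (a point): centre of the stock mark on the tile's +x face, on the tile's centre line, 60 mm above its lower edge (5 mm above the tile's centre). Axes as the tile's.
- holder: fixed wooden block, 70 (its x) by 110 mm (y), with an upright slot along y: 11 wide, 78 long, floor 30 mm above the table, straight walls to 50, then lips flaring outward to 63 mm. Origin: on the table under the slot's centre. +x points roughly to the mirror. A seated tile's centre is 85 mm above the origin; rightly turned, its +x is along the holder's +x.
- check_stand: fixed grey base plate, 270 by 90 mm, 12 thick, with the swivel mirror at one end and a small black camera (50 mm box on a post, top at 125 mm) at the other. Origin: on the table under the mirror's swivel axis; +x points from the mirror to the camera, z up.
- lens (a point): centre of the camera's lens, 105 mm above the table, 150 mm along the check stand's +x from the swivel axis; the camera looks at the mirror's centre.
- mirror: upright mirror in black frame, 84 wide, 94 high, 8 mm thick. Origin: centre of its face, on the upright swivel axis, 105 mm above the table; +x is the face's outward normal. At rest the normal is 0.25 rad counter-clockwise (from above) of the stand's +x; swings 1.45 rad further that way, to the tile. Weak return spring: 0.012 N m at rest, +0.08 per rad.
- mirror_tab (a point): centre of the flat tab on the mirror's top edge: 8 mm thick (mirror's x), 30 wide (y), 45 high (152 to 197 mm above the table), 4 mm behind the swivel axis; axes as the mirror's, turns with it. Pinch it from above across its thickness.
- pointer: brass pointer, 70 mm long, at the mirror's foot, 28 mm above the table, geared to turn twice as far as the mirror. Origin on the swivel axis; its +x (tip) shows where the camera looks via the mirror. The mark is in mid-mirror when this line meets it, seen from above: then the mirror's normal halves the angle between the directions from its centre to lens and mark.
- bottle_a: closed black nail-polish bottle, 36 mm wide, 75 mm high, loose; bystander, not to be disturbed. Origin: centre of its underside.
- bottle_b: closed black nail-polish bottle, 36 mm wide, 75 mm high, loose; bystander, not to be disturbed. Origin: centre of its underside.
- tin: round aluminium tin, 60 mm wide, 50 mm high, loose; bystander, not to be disturbed. Origin: centre of its underside.
- carton: small cardboard carton, 60 by 90 by 50 mm high, loose; bystander, not to be disturbed. Origin: centre of its underside.
There are look-alikes about, which are no part of the job. What is shaped like the part that bears tile_center but blue or green is not meant.

How it is judged (in metres and radians):
On the way:
1. the tile stands fully down in the holder's slot with the mark facing the mirror (x of mirror in the frame of tile_center above 0.08 m and angle between tile_center's own z axis and vertical below 0.2 rad and x of tile_center in the frame of holder between -0.013 and 0.013 m and y of tile_center in the frame of holder between -0.012 and 0.012 m and z of tile_center in the frame of holder between 0.079 and 0.091 m), for 0.2 s.
At the end, for the whole second after the job is handed in: Tile in the slot (centre within 13 mm across, 12 mm along, 6 mm in height, upright within 0.2 rad), mark on the mirror's side; the reflected line of sight passes within 35 mm of the mark, seen from above; the fingers press on the mirror (over 0.5 N), which is still (under 0.1 rad/s) (all of step 1 and y of mark in the frame of pointer between -0.035 and 0.035 m and x of mark in the frame of pointer above 0.1 m and contact force between the fingers and mirror above 0.5 N and angular speed of mirror below 0.1 rad/s); the arm keeps its last pose, push and grip.
It fails at once if the first bottle is moved by more than 30 mm (distance of bottle_a from where it was at the start of the episode above 0.03 m).
It fails at once if the second bottle is moved by more than 30 mm (distance of bottle_b from where it was at the start of the episode above 0.03 m).
It fails at once if the tin is moved by more than 30 mm (distance of tin from where it was at the start of the episode above 0.03 m).
It fails at once if the carton is moved by more than 30 mm (distance of carton from where it was at the start of the episode above 0.03 m).
It also fails if it takes over 54 s, if anything falls off the work surface, if the arm or the gripper's body presses on something with over 40 N, if the wrist force passes 120 N, or if a joint passes its speed limit or range.

## Working session

There is one attempt and no reset: what is moved stays moved. The work goes in short steps, each a Python script; the robot and the scene stay as the last script left them, time stands still between calls to the robot, and variables do not carry over. Pictures are saved under pics/ and viewed, at most 10 in all, crops included, and the job is handed in when it is done.

```bash
mkdir -p pics; ls; cat > h.py <<'E'
import numpy as np, cv2
from rig import bot
from scipy.spatial.transform import Rotation as R
def q2R(q): return R.from_quat([q[1],q[2],q[3],q[0]]).as_matrix()
def cam(name):
    s=bot.read_state(); c=bot.read_camera(name)
    f=200/np.tan(np.radians(c["fovy"])/2)
    if "mount" in c:
        T=np.eye(4);T[:3,:3]=q2R(s["tool_rot"]);T[:3,3]=s["ee_pos"];T=T@np.array(c["mount"])
        Rm,e=T[:3,:3],T[:3,3]
    else: Rm,e=q2R(c["attitude"]),np.array(c["eye"])
    c.update(f=f,R=Rm,e=e); return c
def onz(c,u,v,z):
    d=c["R"]@np.array([(u-c["cx"])/c["f"],(v-c["cy"])/c["f"],1]); return c["e"]+d*(z-c["e"][2])/d[2]
def cloud(c):
    v,u=np.mgrid[:400,:640]; d=c["depth"]
    p=np.stack([(u-c["cx"])/c["f"]*d,(v-c["cy"])/c["f"]*d,d],-1)@c["R"].T+c["e"]
    p[d==0]=np.nan; return p
def down(yaw): # tool z down, closing axis y at angle yaw in world
    y=np.array([np.cos(yaw),np.sin(yaw),0]);z=np.array([0,0,-1.]);x=np.cross(y,z)
    q=R.from_matrix(np.stack([x,y,z],1)).as_quat(); return [q[3],q[0],q[1],q[2]]
E
python3 - <<'E'
from h import *
import pickle
for n in("scene","top"):
    c=cam(n); cv2.imwrite(f"pics/{n}0.png",c["image"]); pickle.dump(c,open(n+".pkl","wb")); print(n,c["e"],c["R"].round(2).tolist(),c["fovy"])
    d=c["depth"]; print((d==0).mean())
s=bot.read_state(); print(s["clock"],q2R(s["tool_rot"]).round(2))
E
```

```text
pics
scene [1142.6026643   564.41082207  782.05571955] [[-0.68, 0.47, -0.57], [0.73, 0.45, -0.51], [0.01, -0.76, -0.64]] 51.389712911870646
0.00413671875
top [ 494.5119527    55.22349803 1435.07245754] [[0.03, -1.0, 0.08], [-1.0, -0.03, -0.0], [0.01, -0.08, -1.0]] 46.90860238304358
0.0040234375
0.1 [[ 0.97  0.25 -0.  ]
 [ 0.25 -0.97  0.  ]
 [ 0.   -0.   -1.  ]]
```

View pics/scene0.png

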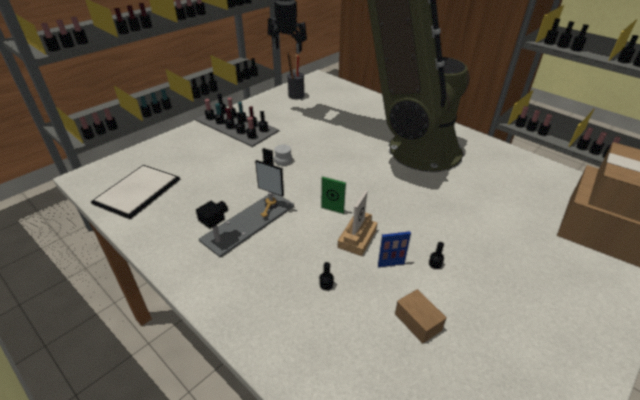

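View pics/top0.png

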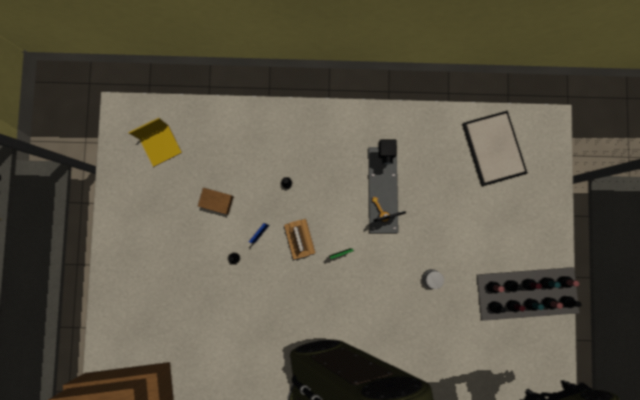

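The scene view shows three tile-like plates: the white one in the wooden holder at scene (361,212) / top (299,239), a green one at scene (333,195) / top (338,256), and a blue one at scene (394,249) / top (258,235). The white one in the holder fits the description; blue and green are ruled out. The mirror is at top (384,220) with its camera at (387,150).

```bash
python3 - <<'E'
from h import *
import pickle
c=pickle.load(open("top.pkl","rb")); s=pickle.load(open("scene.pkl","rb"))
P=cloud(c); im=c["image"]
hsv=cv2.cvtColor(im,cv2.COLOR_BGR2HSV)
sub=lambda u0,u1,v0,v1:(slice(v0,v1),slice(u0,u1))
def show(name,u0,u1,v0,v1,zmin,zmax):
    m=np.zeros((400,640),bool); q=sub(u0,u1,v0,v1); m[q]=(P[q][...,2]>zmin)&(P[q][...,2]<zmax)
    X=P[m]; r=cv2.minAreaRect(X[:,:2].astype(np.float32)); 
    print(name,len(X),"rect",np.round(r[0],1),np.round(r[1],1),round(r[2],1),"med",np.median(X,0).round(1),"zmax",X[:,2].max().round(1))
show("holder",275,325,212,268,25,75)
show("tile",275,325,212,268,100,160)
show("holder all",275,325,212,268,25,160)
show("cam",370,402,132,170,100,140)
show("mirror",355,412,195,236,90,170)
show("tab",355,412,195,236,170,210)
show("plate",362,405,140,240,6,20)
show("botA",275,298,170,195,10,100)
show("botB",222,246,248,270,10,100)
show("blue",245,275,218,250,10,150)
show("green",320,358,244,266,10,150)
show("tin",418,448,265,292,10,80)
show("carton",194,236,184,220,10,80)
a=cv2.resize(im[130:280,220:420],None,fx=4,fy=4,interpolation=cv2.INTER_CUBIC)
cv2.imwrite("pics/topcrop.png",a)
b=cv2.resize(s["image"][150:290,190:390],None,fx=4,fy=4,interpolation=cv2.INTER_CUBIC)
cv2.imwrite("pics/scrop.png",b)
E
```

```text
holder 736 rect [498.6 103. ] [109.8  70.1] 17.1 med [497.6 100.6  45.8] zmax 74.4
tile 84 rect [497.6 102.3] [67.7  8.6] 16.8 med [499.2 101.9 139.8] zmax 145.8
holder all 824 rect [498.6 103. ] [109.8  70.1] 17.1 med [497.6 101.   49.3] zmax 145.8
cam 402 rect [ 756.7 -148. ] [69.6 50.8] 1.2 med [ 759.7 -147.   124.1] zmax 132.1
mirror 71 rect [ 569.1 -155.1] [ 9.  83.5] 16.2 med [ 563.7 -137.1  151.5] zmax 164.2
tab 38 rect [ 568.4 -155.1] [ 7.6 29.7] 15.6 med [ 567.5 -152.7  197.3] zmax 204.3
plate 2031 rect [ 659.9 -153.8] [307.4 130.9] 1.1 med [ 652.2 -147.4   12.6] zmax 20.0
botA 109 rect [669.  148.7] [33.3 33.8] 4.9 med [665.9 146.9  34.8] zmax 80.0
botB 115 rect [434.3 301.2] [30.2 34.4] 0.7 med [435.9 296.8  34.7] zmax 79.5
blue 153 rect [504.7 211.5] [34.  70.7] 53.2 med [511.  219.2 101.3] zmax 115.8
green 105 rect [459.3 -23.4] [23.5 97.9] 5.4 med [459.5 -18.6 108.3] zmax 117.1
tin 337 rect [ 387.2 -301.8] [54.8 55. ] 22.7 med [ 388.1 -298.3   49.7] zmax 58.3
carton 643 rect [606.4 362. ] [91.3 60. ] 76.4 med [605.2 358.3  50.1] zmax 58.9
```

View pics/topcrop.png

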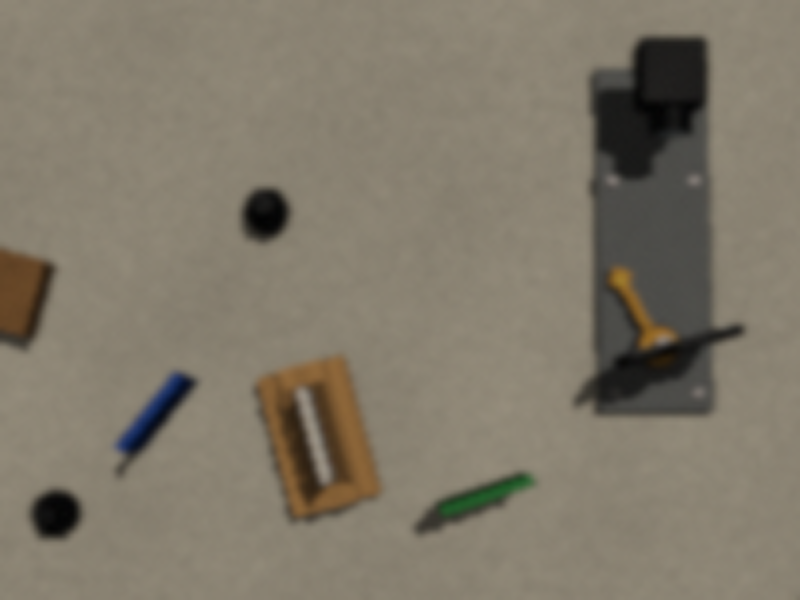

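View pics/scrop.png

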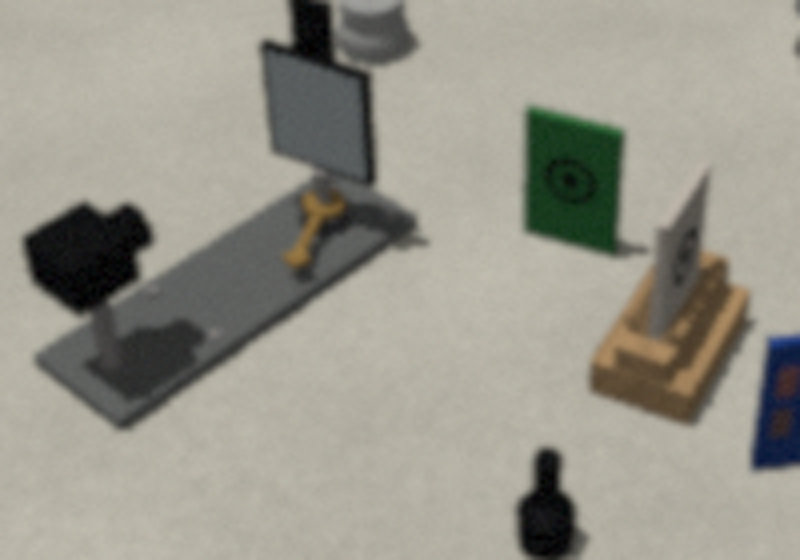

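The crops confirm it: the white tile in the wooden holder shows its ring on the side facing away from the mirror, and the nearby blue and green plates stand free, so they are decoys. Next I go above it for a close look.

```bash
python3 - <<'E'
from h import *
p=np.array([498,102.5,290.])
s=bot.read_state(); e=np.array(s["ee_pos"]); bot.servo_line((e+[0,0,90]).tolist(),speed=250)
for d in(17.1-90,17.1+90):
    for pp in (p,):
        j=bot.ik(pp.tolist(),down(np.radians(d))); print(d,None if j is None else np.round(j,2))
for d in(15.5,53.6,195.5,233.6):
    j=bot.ik([568,-154.5,178],down(np.radians(d))); print(d,None if j is None else np.round(j,2))
bot.move_to(p.tolist(),down(np.radians(17.1+90)))
bot.dwell(.3)
c=cam("wrist"); cv2.imwrite("pics/w1.png",c["image"]); 
import pickle; pickle.dump(c,open("w1.pkl","wb"))
P=cloud(c)
z=P[...,2]; near=np.hypot(P[...,0]-498,P[...,1]-102.5)<75
for n,a,b in(("tile",130,150),("holder",57,70),("all",25,150)):
    X=P[near&(z>a)&(z<b)]
    if len(X)>5:
        r=cv2.minAreaRect(X[:,:2].astype(np.float32)); print(n,len(X),np.round(r[0],1),np.round(r[1],1),r[2],np.median(X,0))
s=bot.read_state(); print(s["clock"],s["ee_pos"],np.round(s["joint_positions"],2))
E
```

```text
-72.9 [ 0.13  0.18  1.58 -0.    1.38  1.4 ]
107.1 [ 0.13  0.18  1.58 -0.    1.38 -1.74]
15.5 [-0.33  0.45  1.49 -0.    1.2  -0.6 ]
53.6 [-0.33  0.45  1.49 -0.    1.2  -1.26]
195.5 [-0.33  0.45  1.49 -0.    1.2   2.54]
233.6 [-0.33  0.45  1.49 -0.    1.2   1.88]
tile 809 [500.5 104.3] [70.5  7.6] 17.16788673400879 [497.61682832 103.4049392  141.56324914]
holder 1453 [500.4 104.7] [78.2 40. ] 17.110488891601562 [498.37917034 104.5008586   62.04240536]
all 6180 [500.5 104.8] [110.4  70.1] 17.0390567779541 [493.39682689 102.18374069  52.04185113]
3.5417 [498.03186411 102.36023001 290.00849899] [ 0.13  0.18  1.58 -0.    1.38 -1.74]
```

View pics/w1.png

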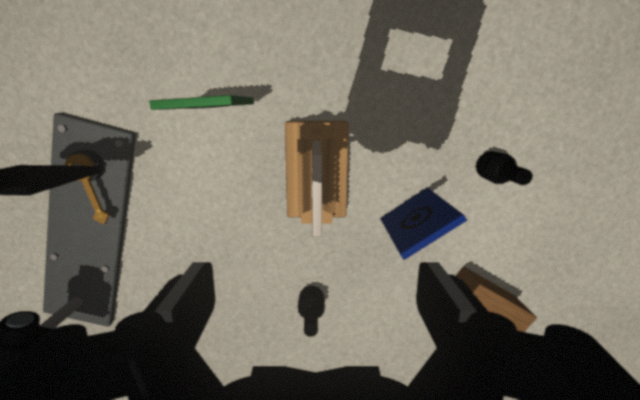

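The wrist view shows the tile's edge at (317,185) in the holder at (318,170). The gripper is aligned above it, and bottle, decoys and stand are all clear of the fingers. Next I grasp, lift and turn.

```bash
python3 - <<'E'
from h import *
x,y=499.5,103.6; a=np.radians(17.1)
bot.move_gripper(50)
bot.servo_line([x,y,116],attitude=down(a+np.pi/2),speed=150)
f0=np.array(bot.read_state()["ft_force"])
bot.move_gripper(0,40); s=bot.read_state(); print(s["grip_width"],s["grip_force"],np.round(s["ft_force"]-f0,1))
bot.servo_line([x,y,225],speed=120)
s=bot.read_state(); print(s["grip_width"],s["grip_force"],s["ee_pos"])
bot.move_to([x,y,225],down(a-np.pi/2))
bot.dwell(.3)
s=bot.read_state(); print(s["clock"],s["grip_width"],s["ee_pos"],np.round(s["joint_positions"],2))
c=cam("top");P=cloud(c);z=P[...,2]
near=(abs(P[...,0]-x)<75)&(abs(P[...,1]-y)<75)
X=P[near&(z>25)&(z<70)]; r=cv2.minAreaRect(X[:,:2].astype(np.float32)); print("holder",r)
c2=cam("scene"); P=cloud(c2); z=P[...,2]; m=(abs(P[...,0]-x)<75)&(abs(P[...,1]-y)<60)&(z>132)&(z<200)
X=P[m]; u=np.array([np.cos(a),np.sin(a)]); t=(X[:,:2]-[x,y])@u; n=(X[:,:2]-[x,y])@[u[1],-u[0]]
print("tile",len(X),np.percentile(t,[1,99]),np.percentile(n,[5,50,95]),X[:,2].min())
w=cam("wrist")
b=cv2.resize(c2["image"][120:280,260:460],None,fx=3,fy=3); cv2.imwrite("pics/t1.png",np.hstack([b[:, :400],cv2.resize(w["image"],(400,480))]))
E
```

```text
7.251801683225508 40.245044231414795 [-0.5  0.6  4.5]
7.663615473800672 39.687395095825195 [499.1957759  103.54995968 224.19652569]
9.75 7.2353533741947675 [499.50664202 103.60826426 225.01528514] [0.13 0.23 1.67 0.   1.24 1.4 ]
holder ((499.1161804199219, 97.36557006835938), (115.36783599853516, 64.15348052978516), 7.8355512619018555)
tile 231 [-32.39756522  36.90355628] [-5.03357895 -3.99862006  2.27582801] 138.21701005188493
```

View pics/t1.png

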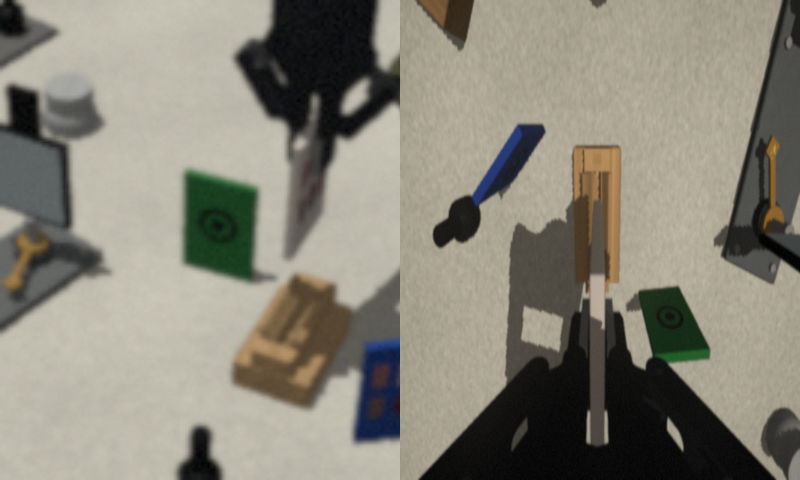

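The left half shows the tile turned, with its red swatches at (310,180) now on the bottle side, and hanging upright. The wrist half shows it in line with the slot at (597,230). I lower it with a force guard, shifted 1.5 mm along the slot.

```bash
python3 - <<'E'
from h import *
a=np.radians(17.1); x,y=499.5-1.5*np.cos(a),103.6-1.5*np.sin(a)
bot.servo_line([x,y,160],speed=120)
h=bot.servo_line([x,y,117],speed=50,until_force=8)
s=bot.read_state(); print(h,s["clock"],s["ee_pos"],np.round(s["ft_force"],1),s["grip_width"])
E
```

```text
False 11.6 [498.21192702 103.1907576  117.24536487] [-0.6 -0.9  0.1] 7.616017720418453
```

```bash
python3 - <<'E'
from h import *
a=np.radians(17.1); x,y=498.2,103.2
bot.servo_line([x,y,115.5],speed=30,until_force=6)
bot.move_gripper(40); s=bot.read_state(); print(np.round(s["ft_force"],1))
bot.servo_line([x,y,270],speed=250)
def rep(n):
    c=cam(n);P=cloud(c);z=P[...,2]; near=np.hypot(P[...,0]-x,P[...,1]-y)<75
    for k,lo,hi in(("tile",130,150),("all",25,150)):
        X=P[near&(z>lo)&(z<hi)]; r=cv2.minAreaRect(X[:,:2].astype(np.float32)); print(n,k,np.round(r[0],1),np.round(r[1],1),round(r[2],1),np.median(X[:,2]))
    return c
rep("wrist")
bot.move_to([568,-154.5,270],down(np.radians(15.5)))
bot.dwell(.3)
c=rep("top")
w=cam("wrist");P=cloud(w);z=P[...,2]
X=P[(np.hypot(P[...,0]-568,P[...,1]+154.5)<40)&(z>185)&(z<203)]; r=cv2.minAreaRect(X[:,:2].astype(np.float32)); print("tab",len(X),r,np.median(X,0))
b=cv2.resize(cam("scene")["image"][120:280,220:420],None,fx=3,fy=3); cv2.imwrite("pics/t2.png",np.hstack([b[:,:600][:, 150:550],cv2.resize(w["image"],(400,480))]))
s=bot.read_state(); print(s["clock"],np.round(s["joint_positions"],2))
E
```

```text
[-0.1  0.4 -0.2]
wrist tile [499.4 103.4] [69.9  7.8] 16.9 141.57370887681287
wrist all [500.4 104.2] [110.   70.1] 17.2 52.11403150879849
top tile [497.3 101.9] [69.3  8.2] 17.4 139.48443992938326
top all [498.5 102.8] [109.4  69.8] 17.1 49.211112054875684
tab 664 ((570.5902709960938, -153.8054962158203), (7.988300323486328, 30.019681930541992), 15.49919319152832) [ 570.31175735 -151.84124382  198.46582851]
15.275 [-0.33  0.37  1.38 -0.    1.39 -0.6 ]
```

View pics/t2.png

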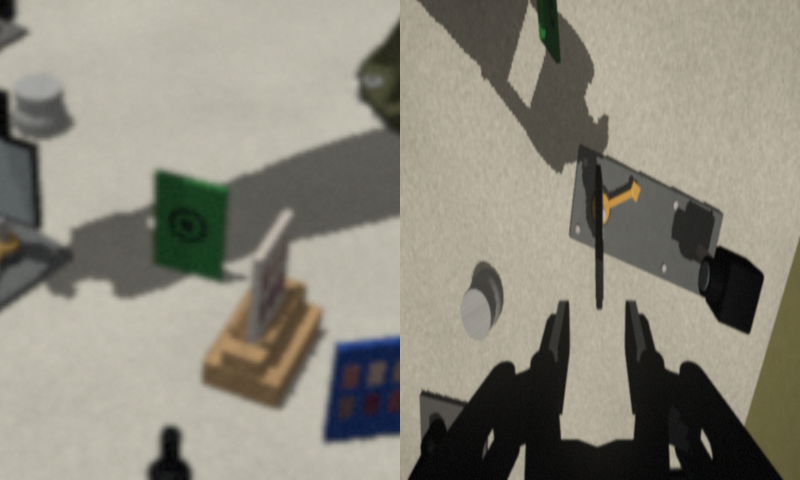

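The tile is seated with swatches facing outward at (262,290), and its top edge is at the same height as before. The wrist half shows the tab as the dark line at (600,235), between the fingers. Now I grip it and swing.

```bash
python3 - <<'E'
from h import *
ax=np.array([573.4,-153.0]); r=np.radians
pos=lambda d,z:[*(ax-4*np.array([np.cos(r(d)),np.sin(r(d))])),z]
bot.servo_line(pos(15.5,180),attitude=down(r(15.5)),speed=120)
bot.move_gripper(0,30); s=bot.read_state(); print(s["grip_width"],s["grip_force"],np.round(s["ft_force"],1))
for d in np.linspace(15.5,53.7,9)[1:]:
    bot.servo_line(pos(d,180),attitude=down(r(d)),speed=1.2)if False else bot.servo_line(pos(d,180),attitude=down(r(d)),speed=2)
s=bot.read_state(); print(s["clock"],s["grip_width"],s["grip_force"],np.round(s["ft_force"],1),np.round(s["moment"],2),s["ee_pos"])
bot.dwell(.5)
for n in("top","scene"):
    c=cam(n); P=cloud(c); im=cv2.cvtColor(c["image"],cv2.COLOR_BGR2HSV)
    z=P[...,2]; near=np.hypot(P[...,0]-ax[0],P[...,1]-ax[1])<90
    m=near&(z>20)&(z<40)&(im[...,0]>12)&(im[...,0]<28)&(im[...,1]>120)
    X=P[m][:,:2]-ax
    if len(X)>3:
        far=X[np.hypot(*X.T)>45]; print(n,"pointer",len(X),np.degrees(np.arctan2(*far.mean(0)[::-1])) if len(far) else None)
    m=near&(z>70)&(z<150); X=P[m][:,:2]
    if len(X)>20: l=cv2.fitLine(X.astype(np.float32),cv2.DIST_HUBER,0,.01,.01).ravel(); print(n,"plane angle",np.degrees(np.arctan2(l[1],l[0])),len(X))
    t=P[(np.hypot(P[...,0]-499.5,P[...,1]-103)<45)&(z>130)&(z<150)]; print("tile",len(t),np.median(t,0).round(1) if len(t) else 0)
    cv2.imwrite(f"pics/f_{n}.png",cv2.resize(c["image"][120:280,220:420] if n=="scene" else c["image"][130:290,240:440],None,fx=3,fy=3))
print(bot.read_state()["clock"])
E
```

```text
7.706642691860956 34.89887595176697 [2.4 0.7 4.1]
18.625 8.058033082812425 35.273627042770386 [-0.1  0.1  5.8] [ 0.05 -0.03 -0.06] [ 571.23464527 -156.37135652  180.68275829]
top pointer 44 107.42291591505358
tile 75 [496.5 101.7 140.3]
scene pointer 66 104.30733364330682
scene plane angle -36.42904 765
tile 83 [503.3 106.3 137.8]
19.225
```

View pics/f_scene.png

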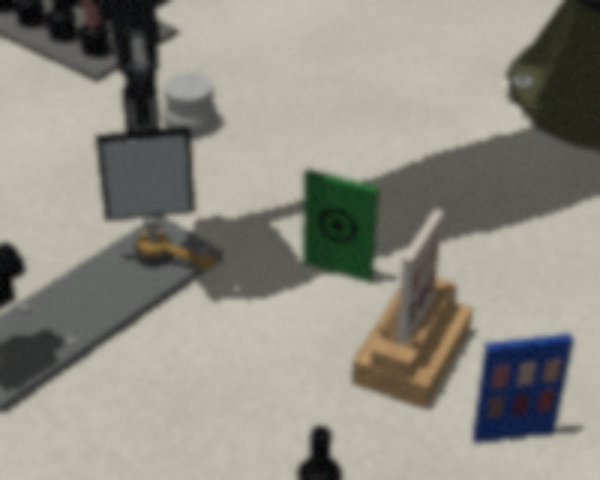

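The mirror at (147,172) is held by the tab, the pointer tip at (212,260) aims at the tile at (420,280), and the tile is seated. Handing in.

```bash
python3 -c "
from h import *
print(bot.finish_job())"
```

```text
the job is handed in; nothing more can be done
None
```

I turned the tile and stood it fully back in the slot with the mark facing the mirror, then handed the job in at about 19 s with the arm still holding the mirror; the pointer read about 106°, in line with the mark, and no verdict came back.

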